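# Click the spice-rack stop into its notch

### The arm

A 6-joint arm with a two-finger parallel gripper is mounted at the origin on a cart in front of the work surface, level with it; the furniture and walls round the work are solid. World frame = base frame: x ahead of the robot, y to its left, z up, the work surface at z = 0. Lengths are in m, angles in rad, forces in N, time in s.
With the tool pointing down it reaches from about 0.325 to 0.875 m from the base axis. Payload 4.4 kg.
Tool frame: the origin (TCP) lies at the very end of the fingers, on their centre line; the grasp point (between the pads) lies 19 mm behind it; z points along the fingers, y is the line along which they close (so a half turn about z gives the same grasp; the last joint's range is limited). The gripper opens to 85 mm and grips with 20 to 120 N. Pads are 22 mm wide; open, the fingers measure 114 mm over their backs; the gripper's body (76 mm by 85 mm) begins 54 mm behind the grasp point. The pads swing forward as they close: fully open they stand 13 mm farther back than shut.
Start: joints at [0.966, 0.207, 1.542, -0, 1.393, -0.15], TCP at [0.253, 0.517, 0.231] pointing down, gripper open.
Joint ranges: [-2.73, 2.73], [-0.86, 2.22], [0.23, 2.46], [-1.11, 4.25], [0.08, 2.63], [-2.82, 2.82]. Speed limits (rad/s): [2.79, 2.79, 3.14, 3.14, 3.14, 3.14].

### API

Orientations are given as a unit quaternion [w, x, y, z].
In Python, from cell import env gives the robot as it stands.
- The arm moves only by the tool carry_out, never from a script. Its argument "rows" is a list of rows, each an object with "slide": the shift along the tool's x, y, z in units of 0.05 m (1.0 is 0.05 m), a list of three; "rotation": the turn, a rotation vector about the tool's x, y, z in units of 0.12 rad (1.0 is 0.12 rad), a list of three. A call has 1 to 20 rows; each row shifts and turns the commanded pose from where the row before left it, along the tool's axes as they then stand; what a row does not reach is not made up. A row lasts 1/10 s, in which the tool goes at most 50 mm and 8.59 degrees, less where a joint would pass 70% of its speed; a pose out of reach is approached as far as the arm can. A call with a number of a shift or a turn outside -1 to 1 is refused whole. A call with a gripper value outside its range is refused whole. "claw" is the closure, from -1 (fully open) to 1 (shut), so that 0 is half open, set as the call begins (left out, the last holds). The fingers move at their own pace and stop on an object; "grip_force" is the grip in N (left out, the last holds). Time passes only in rows, so rows that do not move let the fingers close. It gives the time, the measured TCP pose, the force, the opening and the grip force at its end, in the units of the state.
- env.observe(): the state, without advancing time (a new reading comes with each control period).
- env.get_image(name): name is "scene" or "top" or "wrist"; returns the picture (420x560x3 uint8, blue, green, red); there is no depth.
- env.get_calibration(name): a dict with "intrinsics" (3x3 intrinsics, pixels), "k1" (the pictures are not rectified: a ray, as slopes to the right and down, at radius r is drawn at 1 + k1 r^2 times it, then the intrinsics apply), "R" (3x3) and "t" (3): a world point X has camera coordinates R X + t; the wrist camera has in their place "hand_eye" (4x4, takes a point from camera to tool coordinates, whose origin is the TCP and whose axes are the flange's). Camera axes: x right, y down, z forward; pixel columns grow to the right and rows downward; lengths in m; the calibration is good to about 2 mm. A picture is of the moment at which its call begins: read the wrist's pose just before it. get_calibration takes no time and is no camera call.
- env.finish_job(): hands the job in; it is judged then, once.
The state is a dict: "time_s": time; "qpos": joint angles; "qd": joint speeds; "joint_efforts": joint torques, N m; "eef_pos": TCP position; "eef_rot": TCP orientation; "contact_force": force on the tool from outside, world axes, zero at the start; "moment": the same for the moment, N m; "opening": opening from 0.0 (shut) to 1.0 (fully open); "grip_force": force on a finger pad.
Only numpy, scipy, OpenCV 4.12 (cv2) and the standard library are available. Lean on these libraries where they do the work, as an engineer would, in place of code of your own. Each camera call takes 0.05 s, during which the arm holds its last target. There are 200 camera calls.

### The job

Close up the row of spice jars: push the sliding stop of the spice rack along its rail, towards the jars, until its spring pin clicks into the notch by the red mark, and leave it there. Push gently on the red tab with the fingers, without gripping or forcing it; do not touch or lift the jars with the robot, and leave all three standing upright in the rack. Leave the timer, the tin and the mug where they are.

Things in the scene. Friction and masses are not known exactly. Their poses are not given: they have to be found in the camera images.
- rack: Wooden spice rack, fixed, 124 x 322 mm; origin on the worktop, z up. y runs along the rail, the way the stop must go; x across, away from the robot. Jar lane on x = 0: 51 mm wide between lips 20 mm high, floor at 8 mm, ending at a wall 64 mm high whose inner face is at y = 145 mm. Aluminium rail at x = -62 mm, 18 mm wide, top at 22 mm. Heights are above the worktop.
- stop (a joint): Travel (m) of the stop along the rail: 0 = rear end, grows towards the jars (rack +y). Starts at 0 to 0.05; seated in the only notch at 0.110; rail ends at 0.135. Pushing it takes 2 to 6 N, depending on the jars that it pushes. Some 5 mm before 0.110 the pin sinks in and pulls the stop forward by itself: the push force dips to 0. Pushing on out takes about 14 N; 7 to 10 mm beyond, the jars jam.
- pin (a joint): Height of the spring pin in the stop, m: 0 to -0.001 while its roller rides on top of the rail, about -0.004 when it has dropped into the notch.
- stop_face (a point): Centre of the face to push: the -y face (rack axes) of the stop's upright red tab, 70 mm above the worktop. Tab: 32 mm wide (x), 12 mm thick (y), from 46 to 92 mm up, on a black saddle that reaches 2 mm farther to -y than this face. A black paddle (top at 60 mm) reaches from the saddle across the lane on the tab's +y side. Behind the tab (-y) all is free above the rail (22 mm).
- index (a point): Point on the stop at the white line on its front: the axis of the spring pin, at the height of the rail's top; 26 mm ahead (+y of the rack) of point stop_face. It is over the point notch when the stop is seated.
- notch (a point): The 10 mm wide V notch in the rail's top (22 mm above the worktop), with a red mark beside it on the side towards the robot. Fixed in the rack at x = -62, y = -7 mm.
- timer: Bystander: white round kitchen timer, 68 mm across, 60 mm high, on the worktop left of the rack; origin under its centre.
- tin: Bystander: flat round food tin, 86 mm across, 40 mm high, on the worktop right of the rack; origin under its centre.
- mug: Bystander: dark blue mug, 82 mm across, 94 mm high, with a handle, on the worktop to the left of the rack, behind the timer; origin under its centre.
- jar_0: Spice jar with green cap, 45 mm across, 106 mm high, one of three standing spread out along the rack's lane, with gaps, on the lane floor; about 0.1 kg; origin under its centre, z up. Together the closed row takes 135 mm of the 144 mm between paddle and end wall when the stop is seated.
- jar_1: Spice jar with green cap, 45 mm across, 106 mm high, one of three standing spread out along the rack's lane, with gaps, on the lane floor; about 0.1 kg; origin under its centre, z up. Together the closed row takes 135 mm of the 144 mm between paddle and end wall when the stop is seated.
- jar_2: Spice jar with green cap, 45 mm across, 106 mm high, one of three standing spread out along the rack's lane, with gaps, on the lane floor; about 0.1 kg; origin under its centre, z up. Together the closed row takes 135 mm of the 144 mm between paddle and end wall when the stop is seated.

How it is judged:
By the outcome, as a careful person would: the job done as asked, in the order asked, and still so for the second after the job is handed in, with the robot touching nothing.
It also fails if it takes over 42 s, if anything falls off the work surface, if the arm or the gripper's body presses on something with over 40 N, if the wrist force passes 120 N, or if a joint passes its speed limit or range.

## Working session

There is one attempt and no reset: what is moved stays moved. The work goes in short steps, Python scripts to look and compute and a tool call to move; the robot and the scene stay as the last step left them, time stands still between calls to the robot, and variables do not carry over. Pictures are saved under pics/ and viewed, at most 10 in all, crops included, and the job is handed in when it is done.

Besides the shell and the picture viewer there is one more tool, called after "Call:" as name([rows], argument=value, ...), one row to a line, values as JSON. carry_out: Moves the arm, as the interface text tells. Its arguments: {"type":"object","properties":{"rows":{"type":"array"},"claw":{"type":"number"},"grip_force":{"type":"number"}},"required":["rows"]}

```bash
mkdir -p pics; ls
python3 - <<'E'
from cell import env
import cv2,numpy as np
s=env.observe();print(s)
for n in("scene","top"):
    cv2.imwrite(f"pics/{n}0.png",env.get_image(n)); print(n,env.get_calibration(n))
print(env.get_calibration("wrist"))
E
```

```text
pics
{'time_s': 0.0, 'qpos': array([ 9.65476007e-01,  2.07454839e-01,  1.54300691e+00,  7.59499929e-06,
        1.39347726e+00, -1.50503889e-01]), 'qd': array([ 6.58027620e-04, -9.83396058e-04,  1.30352619e-03,  6.52944886e-05,
       -2.23763261e-03,  3.42941528e-04]), 'joint_efforts': array([-5.42752732e-04, -3.83041155e+01, -2.91587466e+01, -4.85953278e-04,
        1.07048001e-02,  4.30629399e-06]), 'eef_pos': array([0.25215976, 0.51589664, 0.23008086]), 'eef_rot': array([-4.36353101e-04,  2.25453728e-01,  9.74253170e-01, -1.08901513e-03]), 'contact_force': array([-0.00305105,  0.05386701,  1.24040895]), 'moment': array([-0.01096196, -0.04310345, -0.04035463]), 'grip_force': 0.0, 'opening': 1.0015561815129528}
scene {'intrinsics': array([[456.92691418,   0.        , 281.13047417],
       [  0.        , 456.92691418, 211.6177492 ],
       [  0.        ,   0.        ,   1.        ]]), 'k1': -0.11381774839363679, 'R': array([[ 0.51306004, -0.85816098, -0.018142  ],
       [-0.33550343, -0.18104004, -0.92447929],
       [ 0.79006762,  0.48040008, -0.38080036]]), 't': array([-0.2178299
[... 285 characters left out ...]

       [-0.98560711,  0.01454242, -0.16842548],
       [ 0.1681284 , -0.01968705, -0.9855685 ]]), 't': array([0.01744178, 0.49795761, 1.3447784 ])}
{'intrinsics': array([[355.69274095,   0.        , 277.62154057],
       [  0.        , 355.69274095, 212.07812209],
       [  0.        ,   0.        ,   1.        ]]), 'k1': -0.05373475142355744, 'hand_eye': array([[ 5.81977681e-04, -9.52106497e-01, -3.05766055e-01,
         7.83885153e-02],
       [ 9.99999365e-01,  2.58874428e-04,  1.09724831e-03,
        -7.96379159e-04],
       [-9.65542230e-04, -3.05766499e-01,  9.52106042e-01,
        -1.43170151e-01],
       [ 0.00000000e+00,  0.00000000e+00,  0.00000000e+00,
         1.00000000e+00]])}
```

View pics/top0.png

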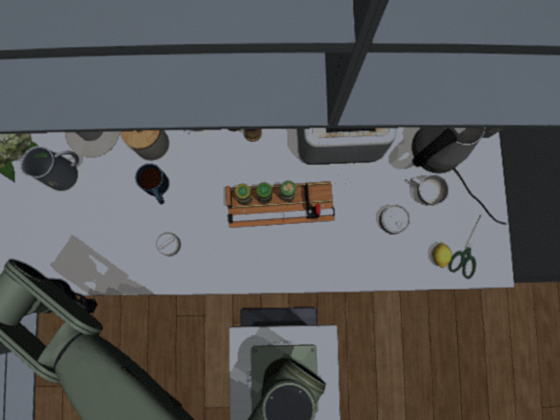

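View pics/scene0.png

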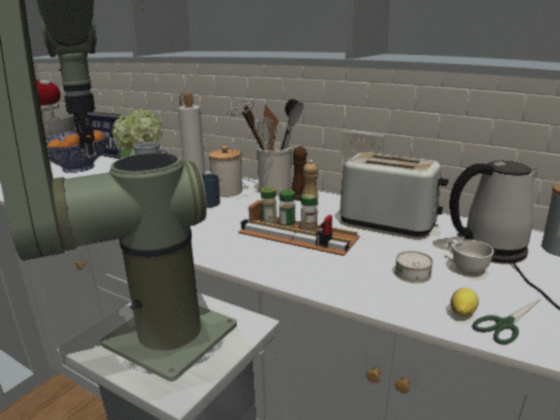

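The top view shows the rack at cols 225–335, rows 180–228, with the red tab near (317,209). The jars stand to its left (world +y), the timer is at (168,244), the mug at (151,180) and the tin at (395,219). In the scene view the tab is near (327,226).

```bash
cat > h.py <<'E'
import cv2,numpy as np
from cell import env
from scipy.spatial.transform import Rotation as Ro
def cam(n,s=None):
    c=env.get_calibration(n);K=c["intrinsics"];d=np.array([c["k1"],0,0,0,0.])
    if n=="wrist":
        q=s["eef_rot"];T=np.eye(4);T[:3,:3]=Ro.from_quat([q[1],q[2],q[3],q[0]]).as_matrix();T[:3,3]=s["eef_pos"]
        T=T@c["hand_eye"];R=T[:3,:3].T;t=-R@T[:3,3]
    else:R,t=c["R"],c["t"]
    return K,d,R,t
def und(p,k1):  # invert slopes*(1+k1 r^2)
    q=p.copy()
    for _ in range(30):q=p/(1+k1*(q**2).sum(1,keepdims=True))
    return q
def rays(C,px):
    K,d,R,t=C;p=(np.atleast_2d(px).astype(float)-K[:2,2])/[K[0,0],K[1,1]]
    p=und(p,d[0]);v=np.c_[p,np.ones(len(p))]@R
    return -R.T@t,v/np.linalg.norm(v,axis=1,keepdims=True)
def plane(C,px,z):
    o,v=rays(C,px);return o+v*((z-o[2])/v[:,2])[:,None]
def meet(C1,p1,C2,p2):
    (a,u),(b,w)=rays(C1,p1),rays(C2,p2);u,w=u[0],w[0]
    s=np.linalg.lstsq(np.c_[u,-w],b-a,rcond=None)[0];P,Q=a+s[0]*u,b+s[1]*w
    return (P+Q)/2,np.linalg.norm(P-Q)
def proj(C,X):
    K,d,R,t=C;return cv2.projectPoints(np.atleast_2d(X).astype(float),cv2.Rodrigues(R)[0],t,K,d)[0][:,0]
def red(im):
    b,g,r=[im[...,i].astype(int) for i in range(3)]
    return ((r>70)&(r>2.2*g)&(r>2.2*b)).astype(np.uint8)
def blobs(m,amin=3):
    n,l,s,c=cv2.connectedComponentsWithStats(m);return [(c[i].round(1).tolist(),s[i].tolist()) for i in range(1,n) if s[i][4]>=amin]
E
python3 - <<'E'
from h import *
A,B=cv2.imread("pics/top0.png"),cv2.imread("pics/scene0.png")
print([b for b in blobs(red(A)) if 220<b[0][0]<345 and 170<b[0][1]<235]);print([b for b in blobs(red(B)) if 230<b[0][0]<370 and 170<b[0][1]<260])
hs=cv2.cvtColor(A,cv2.COLOR_BGR2HSV);m=((hs[...,0]<18)&(hs[...,1]>90)&(hs[...,2]>40)).astype(np.uint8)
m[:170]=0;m[240:]=0;m[:,:215]=0;m[:,345:]=0
m=cv2.morphologyEx(m,cv2.MORPH_CLOSE,np.ones((15,15)))
c=max(cv2.findContours(m,0,2)[0],key=cv2.contourArea);r=cv2.minAreaRect(c);bx=cv2.boxPoints(r);print(r);print(plane(cam("top"),bx,0.01).round(4))
a=cv2.resize(A[165:245,210:350],None,fx=5,fy=5,interpolation=2);b=cv2.resize(B[175:260,230:370],None,fx=5,fy=5,interpolation=2)[:200+225]
cv2.imwrite("pics/c.png",cv2.resize(np.vstack([a,b])*1,None,fx=.72,fy=.72))
E
```

```text
[([317.5, 208.4], [316, 204, 4, 10, 37])]
[([327.6, 224.6], [325, 216, 6, 18, 92])]
((279.2906799316406, 204.06434631347656), (39.74169158935547, 105.99909210205078), 86.9552230834961)
[[ 0.5694  0.1681  0.01  ]
 [ 0.5826 -0.1576  0.01  ]
 [ 0.4591 -0.1594  0.01  ]
 [ 0.4468  0.1616  0.01  ]]
```

View pics/c.png

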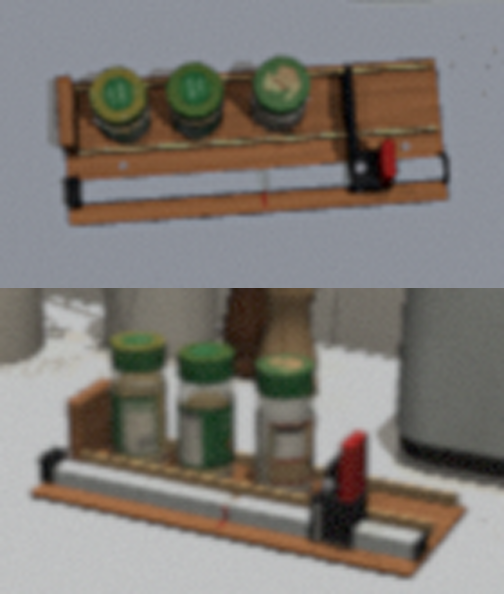

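The crops show the tab and black saddle on the rail near its rear (-y) end. The red notch mark is at about (283.6,219) in the top view and (292,238) in the scene view. Next I triangulate the tab and the mark.

Run:
```python
from h import *
A,B=cam("top"),cam("scene")
print("tab",meet(A,[317.5,208.4],B,[327.6,224.6]))
print("tab top: ",plane(A,[[318,206.5],[316,206.5],[319.5,206.5]],.092).round(4))
print("mark",meet(A,[283.6,218.8],B,[292.3,238.2]), plane(A,[283.6,216],.022))
print("wall/rail ends at z.022", plane(A,[[229,217],[334,211]],.022).round(4))
```

```text
tab (array([ 0.48860963, -0.10534955,  0.06776597]), np.float64(0.002457315350726448))
tab top:  [[ 0.4907 -0.1055  0.092 ]
 [ 0.4908 -0.0997  0.092 ]
 [ 0.4906 -0.1098  0.092 ]]
mark (array([ 0.46808851, -0.00888703,  0.01467348]), np.float64(0.0011270888536465973)) [[ 0.47522215 -0.00834493  0.022     ]]
wall/rail ends at z.022 [[ 0.4746  0.1558  0.022 ]
 [ 0.4882 -0.1611  0.022 ]]
```

Call:
carry_out([
  {"slide":[0,0,0],"rotation":[0,0,0.9]},
  {"slide":[0,0,0],"rotation":[0,0,0.9]},
  {"slide":[0,0,0],"rotation":[0,0,0.9]},
  {"slide":[0,0,0],"rotation":[0,0,0.9]},
  {"slide":[0,0,0],"rotation":[0,0,0.9]},
  {"slide":[0,0,0],"rotation":[0,0,0.9]},
  {"slide":[0,0,0],"rotation":[0,0,0.9]},
  {"slide":[0,0,0],"rotation":[0,0,0.9]},
  {"slide":[0,0,0],"rotation":[0,0,0.9]},
  {"slide":[0,0,0],"rotation":[0,0,0.87]},
  {"slide":[0,0,0],"rotation":[0,0,0]},
], claw=1)

```text
time_s: 1.2
eef_pos: [0.2523, 0.5162, 0.2306]
eef_rot: [0.0, 0.693, 0.721, -0.001]
contact_force: [0.8, 0.9, -0.8]
opening: -0.006
grip_force: 0.0
```

Call:
carry_out([
  {"slide":[-0.4,0.12,0],"rotation":[0,0,0]},
  {"slide":[-0.8,0.25,0],"rotation":[0,0,0]},
  {"slide":[-0.8,0.25,0],"rotation":[0,0,0]},
  {"slide":[-0.8,0.25,0],"rotation":[0,0,0]},
  {"slide":[-0.8,0.25,0],"rotation":[0,0,0]},
  {"slide":[-0.8,0.25,0],"rotation":[0,0,0]},
  {"slide":[-0.8,0.25,0],"rotation":[0,0,0]},
  {"slide":[-0.8,0.25,0],"rotation":[0,0,0]},
  {"slide":[-0.8,0.25,0],"rotation":[0,0,0]},
  {"slide":[-0.8,0.25,0],"rotation":[0,0,0]},
  {"slide":[-0.8,0.25,0],"rotation":[0,0,0]},
  {"slide":[-0.8,0.25,0],"rotation":[0,0,0]},
  {"slide":[-0.8,0.25,0],"rotation":[0,0,0]},
  {"slide":[-0.8,0.25,0],"rotation":[0,0,0]},
  {"slide":[-0.8,0.25,0],"rotation":[0,0,0]},
  {"slide":[-0.8,0.25,0],"rotation":[0,0,0]},
  {"slide":[-0.8,0.25,0],"rotation":[0,0,0]},
  {"slide":[-0.5,0.12,0],"rotation":[0,0,0]},
  {"slide":[-0.1,0,0],"rotation":[0,0,0]},
  {"slide":[0,0,0],"rotation":[0,0,0]},
])

```text
time_s: 3.2
eef_pos: [0.4914, -0.1649, 0.2308]
eef_rot: [-0.001, 0.693, 0.721, -0.0]
contact_force: [-0.5, -0.1, 0.1]
opening: -0.001
grip_force: 0.0
```

Run:
```python
from h import *
s=env.observe();im=env.get_image("wrist");cv2.imwrite("pics/w1.png",im)
C=cam("wrist",s);print(s["time_s"],s["eef_pos"],Ro.from_quat(np.roll(s["eef_rot"],-1)).as_matrix().round(3),s["contact_force"],s["opening"])
for b in blobs(red(im),20):print(b,plane(C,b[0],.092).round(4))
```

```text
3.2 [ 0.49135611 -0.16490402  0.23078792] [[-0.039  0.999 -0.001]
 [ 0.999  0.039  0.001]
 [ 0.001 -0.001 -1.   ]] [-0.47537263 -0.13392077  0.13359513] -0.001161379152227912
([377.1, 8.5], [372, 1, 12, 15, 22]) [[ 0.5566 -0.0213  0.092 ]]
([256.2, 7.1], [250, 3, 13, 7, 54]) [[ 0.47   -0.0244  0.092 ]]
([272.4, 121.2], [254, 115, 39, 15, 504]) [[ 0.4845 -0.104   0.092 ]]
```

View pics/w1.png

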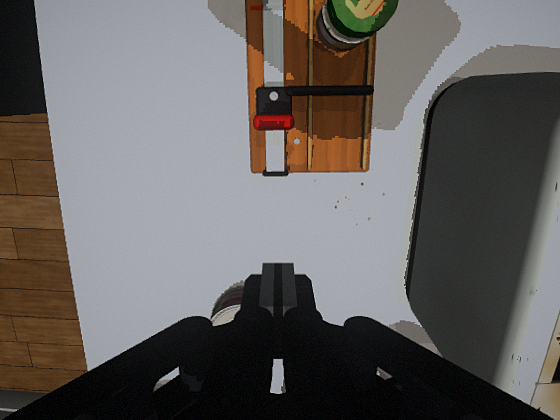

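The wrist view shows the tab at cols 254–293, row 121, almost straight ahead of the shut fingertips (cols 262–294), and the notch mark at (256,7). The tin is low and behind the gripper. Next I descend behind the tab.

Call:
carry_out([
  {"slide":[0,-0.05,0.3],"rotation":[0,0,0]},
  {"slide":[0,-0.04,0.6],"rotation":[0,0,0]},
  {"slide":[0,0,0.6],"rotation":[0,0,0]},
  {"slide":[0,0,0.6],"rotation":[0,0,0]},
  {"slide":[0,0,0.6],"rotation":[0,0,0]},
  {"slide":[0,0,0.5],"rotation":[0,0,0]},
  {"slide":[0,0,0.25],"rotation":[0,0,0]},
  {"slide":[0,0,0],"rotation":[0,0,0]},
  {"slide":[0.2,0,0],"rotation":[0,0,0]},
  {"slide":[0.2,0,0],"rotation":[0,0,0]},
  {"slide":[0,0,0],"rotation":[0,0,0]},
  {"slide":[0,0,0],"rotation":[0,0,0]},
])

```text
time_s: 4.45
eef_pos: [0.4871, -0.1445, 0.0598]
eef_rot: [0.001, 0.693, 0.721, 0.0]
contact_force: [0.6, 0.4, -0.1]
opening: 0.0
grip_force: 0.0
```

Run:
```python
from h import *
s=env.observe();im=env.get_image("wrist");cv2.imwrite("pics/w2.png",im)
C=cam("wrist",s);print(s["time_s"],s["eef_pos"],s["contact_force"])
for b in blobs(red(im),20):print(b,plane(C,[[b[1][0],b[1][1]+b[1][3]/2],[b[1][0]+b[1][2],b[1][1]+b[1][3]/2]],.092).round(4), plane(C,b[0],.022).round(4))
```

```text
4.45 [ 0.48714666 -0.14446851  0.05981614] [ 0.57633836  0.40633853 -0.13128075]
([277.4, 216.2], [232, 201, 91, 32, 2605]) [[ 0.4701 -0.1046  0.092 ]
 [ 0.5    -0.1034  0.092 ]] [[ 0.4861 -0.1271  0.022 ]]
```

View pics/w2.png

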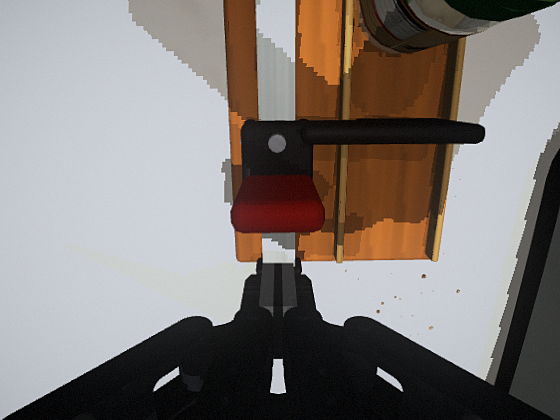

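The tab (cols 232–323, rows 176–233) is centred ahead of the fingertips, with about 23 mm to contact and then about 75 mm of push. I start gently.

Call:
carry_out([
  {"slide":[0.1,0,0],"rotation":[0,0,0]},
  {"slide":[0.1,0,0],"rotation":[0,0,0]},
  {"slide":[0.08,0,0],"rotation":[0,0,0]},
  {"slide":[0.08,0,0],"rotation":[0,0,0]},
  {"slide":[0.06,0,0],"rotation":[0,0,0]},
  {"slide":[0.06,0,0],"rotation":[0,0,0]},
  {"slide":[0.06,0,0],"rotation":[0,0,0]},
  {"slide":[0.06,0,0],"rotation":[0,0,0]},
  {"slide":[0.06,0,0],"rotation":[0,0,0]},
  {"slide":[0.06,0,0],"rotation":[0,0,0]},
])

```text
time_s: 5.5
eef_pos: [0.4849, -0.1092, 0.0588]
eef_rot: [0.0, 0.693, 0.721, -0.0]
contact_force: [-1.1, -4.7, -0.5]
opening: -0.0
grip_force: 2.4
```

Call:
carry_out([
  {"slide":[0.06,0,0],"rotation":[0,0,0]},
  {"slide":[0.06,0,0],"rotation":[0,0,0]},
  {"slide":[0.06,0,0],"rotation":[0,0,0]},
  {"slide":[0.06,0,0],"rotation":[0,0,0]},
  {"slide":[0.06,0,0],"rotation":[0,0,0]},
  {"slide":[0.06,0,0],"rotation":[0,0,0]},
])

```text
time_s: 6.1
eef_pos: [0.4839, -0.091, 0.0588]
eef_rot: [-0.0, 0.693, 0.721, -0.001]
contact_force: [-1.6, -5.4, -0.0]
opening: 0.0
grip_force: 2.4
```

Call:
carry_out([
  {"slide":[0.06,0,0],"rotation":[0,0,0]},
  {"slide":[0.06,0,0],"rotation":[0,0,0]},
  {"slide":[0.06,0,0],"rotation":[0,0,0]},
  {"slide":[0.06,0,0],"rotation":[0,0,0]},
  {"slide":[0.06,0,0],"rotation":[0,0,0]},
  {"slide":[0.06,0,0],"rotation":[0,0,0]},
  {"slide":[0.06,0,0],"rotation":[0,0,0]},
  {"slide":[0.06,0,0],"rotation":[0,0,0]},
  {"slide":[0.06,0,0],"rotation":[0,0,0]},
])

```text
time_s: 7.0
eef_pos: [0.4825, -0.0644, 0.0587]
eef_rot: [-0.0, 0.693, 0.721, -0.001]
contact_force: [-2.2, -7.8, 0.1]
opening: -0.008
grip_force: 3.0
```

Run:
```python
from h import *
s=env.observe();im=env.get_image("wrist");cv2.imwrite("pics/w3.png",im)
C=cam("wrist",s);print(s["time_s"],s["eef_pos"],s["contact_force"])
for b in blobs(red(im),8):print(b,plane(C,b[0],.092).round(4), plane(C,b[0],.022).round(4))
```

```text
7.0 [ 0.48251584 -0.06437993  0.05874965] [-2.19056189 -7.81626612  0.12011487]
([497.9, 97.3], [496, 94, 6, 8, 14]) [[0.5453 0.0171 0.092 ]] [[0.5874 0.0195 0.022 ]]
([250.0, 136.1], [239, 133, 22, 9, 131]) [[0.4712 0.002  0.092 ]] [[ 0.466  -0.0052  0.022 ]]
([545.5, 168.5], [530, 150, 30, 37, 122]) [[ 0.5661 -0.0036  0.092 ]] [[ 0.6215 -0.0145  0.022 ]]
([278.5, 279.1], [236, 257, 87, 38, 2508]) [[ 0.4818 -0.0462  0.092 ]] [[ 0.4835 -0.0842  0.022 ]]
```

View pics/w3.png

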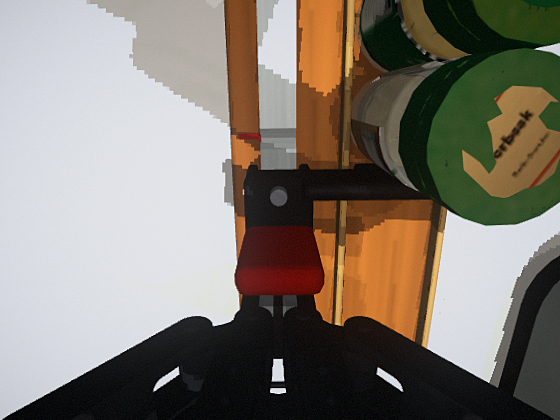

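The wrist view shows the notch groove and red mark at (250,135). The saddle's front edge is near row 170, so 17–21 mm remain to seat. The nearest jar is upright against the paddle. I continue in smaller steps.

Call:
carry_out([
  {"slide":[0.04,0,0],"rotation":[0,0,0]},
  {"slide":[0.04,0,0],"rotation":[0,0,0]},
  {"slide":[0.04,0,0],"rotation":[0,0,0]},
  {"slide":[0.04,0,0],"rotation":[0,0,0]},
  {"slide":[0.03,0,0],"rotation":[0,0,0]},
])

```text
time_s: 7.55
eef_pos: [0.482, -0.055, 0.0588]
eef_rot: [-0.0, 0.693, 0.721, -0.001]
contact_force: [-2.5, -5.8, -0.1]
opening: 0.0
grip_force: 3.3
```

Call:
carry_out([
  {"slide":[0.02,0,0],"rotation":[0,0,0]},
  {"slide":[0.02,0,0],"rotation":[0,0,0]},
])

```text
time_s: 7.75
eef_pos: [0.4819, -0.053, 0.0587]
eef_rot: [-0.0, 0.693, 0.721, -0.001]
contact_force: [-3.1, -7.0, 1.0]
opening: 0.003
grip_force: 3.3
```

Call:
carry_out([
  {"slide":[0.02,0,0],"rotation":[0,0,0]},
  {"slide":[0.02,0,0],"rotation":[0,0,0]},
])

```text
time_s: 7.95
eef_pos: [0.4818, -0.0511, 0.0587]
eef_rot: [-0.0, 0.693, 0.721, -0.001]
contact_force: [-2.9, -7.2, 0.9]
opening: -0.003
grip_force: 3.4
```

Call:
carry_out([
  {"slide":[0.02,0,0],"rotation":[0,0,0]},
])

```text
time_s: 8.05
eef_pos: [0.4817, -0.0502, 0.0587]
eef_rot: [-0.0, 0.693, 0.721, -0.001]
contact_force: [-3.2, -7.0, 1.5]
opening: -0.0
grip_force: 3.4
```

Call:
carry_out([
  {"slide":[0.02,0,0],"rotation":[0,0,0]},
])

```text
time_s: 8.15
eef_pos: [0.4817, -0.0493, 0.0587]
eef_rot: [-0.0, 0.693, 0.721, -0.002]
contact_force: [-3.1, -8.0, 0.4]
opening: -0.0
grip_force: 3.8
```

Call:
carry_out([
  {"slide":[0.02,0,0],"rotation":[0,0,0]},
])

```text
time_s: 8.25
eef_pos: [0.4817, -0.0484, 0.0588]
eef_rot: [-0.0, 0.693, 0.721, -0.002]
contact_force: [-2.9, -6.9, 0.7]
opening: 0.003
grip_force: 3.6
```

Call:
carry_out([
  {"slide":[0.02,0,0],"rotation":[0,0,0]},
])

```text
time_s: 8.35
eef_pos: [0.4815, -0.0471, 0.0587]
eef_rot: [-0.0, 0.693, 0.721, -0.001]
contact_force: [-3.1, -5.3, 1.2]
opening: 0.003
grip_force: 2.6
```

Call:
carry_out([
  {"slide":[0.02,0,0],"rotation":[0,0,0]},
])

```text
time_s: 8.45
eef_pos: [0.4817, -0.0453, 0.0587]
eef_rot: [-0.001, 0.693, 0.721, -0.001]
contact_force: [-0.6, -0.9, 0.4]
opening: 0.002
grip_force: 0.5
```

The force has dipped to about 0, so I hold for a moment and look.

Run:
```python
from h import *
s=env.observe();im=env.get_image("wrist");cv2.imwrite("pics/w4.png",im)
C=cam("wrist",s);print(s["time_s"],s["eef_pos"],s["contact_force"])
for b in blobs(red(im),8):print(b,plane(C,b[0],.092).round(4), plane(C,b[0],.022).round(4))
```

```text
8.45 [ 0.48168259 -0.0452763   0.05867236] [-0.63109908 -0.85137552  0.43888849]
([296.0, 45.0], [296, 0, 1, 91, 91]) [[0.483  0.0473 0.092 ]] [[0.4858 0.0569 0.022 ]]
([494.1, 97.0], [492, 94, 6, 7, 15]) [[0.5434 0.0361 0.092 ]] [[0.5847 0.0386 0.022 ]]
([544.5, 165.9], [528, 145, 32, 41, 138]) [[0.5648 0.0162 0.092 ]] [[0.6198 0.0059 0.022 ]]
([242.7, 171.4], [240, 169, 7, 6, 38]) [[0.4683 0.0101 0.092 ]] [[ 0.4618 -0.0041  0.022 ]]
([249.9, 259.6], [246, 254, 9, 10, 28]) [[ 0.471  -0.0201  0.092 ]] [[ 0.4662 -0.0535  0.022 ]]
([278.4, 279.1], [235, 264, 88, 31, 2476]) [[ 0.481  -0.0271  0.092 ]] [[ 0.4826 -0.065   0.022 ]]
```

View pics/w4.png

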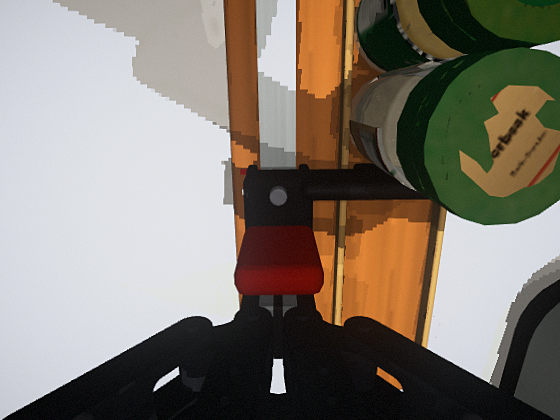

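The saddle now covers the notch line, with the red mark beside it at (243,171), and the push force has vanished. I estimate 1–3 mm to full seat, so I follow it gently.

Call:
carry_out([
  {"slide":[0.02,0,0],"rotation":[0,0,0]},
])

```text
time_s: 8.6
eef_pos: [0.4826, -0.0435, 0.0588]
eef_rot: [-0.0, 0.693, 0.721, 0.001]
contact_force: [0.6, 0.5, -1.1]
opening: 0.0
grip_force: 0.0
```

Call:
carry_out([
  {"slide":[0.02,0,0],"rotation":[0,0,0]},
])

```text
time_s: 8.7
eef_pos: [0.4826, -0.0426, 0.0588]
eef_rot: [-0.0, 0.693, 0.721, 0.0]
contact_force: [0.6, -0.1, -0.5]
opening: -0.005
grip_force: 0.0
```

Run:
```python
from h import *
s=env.observe();im=env.get_image("wrist");cv2.imwrite("pics/w5.png",im)
C=cam("wrist",s);print(s["time_s"],s["eef_pos"],s["contact_force"])
for b in blobs(red(im),20):print(b,plane(C,b[0],.092).round(4), plane(C,b[0],.022).round(4))
```

```text
8.7 [ 0.48262902 -0.04264043  0.05884446] [ 0.57809113 -0.14857702 -0.47807551]
([541.3, 163.9], [524, 140, 35, 46, 142]) [[0.5647 0.0193 0.092 ]] [[0.6191 0.0095 0.022 ]]
([240.0, 176.2], [238, 174, 6, 6, 28]) [[0.4683 0.0111 0.092 ]] [[ 0.4614 -0.004   0.022 ]]
([275.4, 278.4], [232, 256, 88, 38, 2496]) [[ 0.4808 -0.0244  0.092 ]] [[ 0.4819 -0.0621  0.022 ]]
```

The index is at y ≈ -0.0044 and the mark at -0.004, with zero force. A slight nudge will show whether the stop is held in the notch.

Call:
carry_out([
  {"slide":[0.01,0,0],"rotation":[0,0,0]},
])

```text
time_s: 8.85
eef_pos: [0.4826, -0.0425, 0.0588]
eef_rot: [0.0, 0.693, 0.721, 0.0]
contact_force: [0.2, -0.7, 0.1]
opening: 0.002
grip_force: 0.5
```

Call:
carry_out([
  {"slide":[0.01,0,0],"rotation":[0,0,0]},
])

```text
time_s: 8.95
eef_pos: [0.4826, -0.0424, 0.0588]
eef_rot: [0.0, 0.693, 0.721, -0.0]
contact_force: [-0.4, -1.6, -0.1]
opening: -0.003
grip_force: 1.1
```

The force now rises and the stop no longer moves, so the pin holds it. I back off and check.

Call:
carry_out([
  {"slide":[-0.1,0,0],"rotation":[0,0,0]},
  {"slide":[-0.3,0,0],"rotation":[0,0,0]},
  {"slide":[-0.4,0,0],"rotation":[0,0,0]},
  {"slide":[-0.4,0,0],"rotation":[0,0,0]},
  {"slide":[-0.2,0,0],"rotation":[0,0,0]},
  {"slide":[0,0,-0.5],"rotation":[0,0,0]},
  {"slide":[0,0,-0.8],"rotation":[0,0,0]},
  {"slide":[0,0,-0.8],"rotation":[0,0,0]},
  {"slide":[0,0,-0.8],"rotation":[0,0,0]},
  {"slide":[0,0,-0.4],"rotation":[0,0,0]},
  {"slide":[0,0,0],"rotation":[0,0,0]},
  {"slide":[0,0,0],"rotation":[0,0,0]},
])

```text
time_s: 10.15
eef_pos: [0.4849, -0.1124, 0.2235]
eef_rot: [-0.0, 0.693, 0.721, 0.0]
contact_force: [0.9, 0.3, -0.5]
opening: -0.004
grip_force: 0.0
```

Run:
```python
from h import *
s=env.observe();im=env.get_image("wrist");S=env.get_image("scene")
C=cam("wrist",s);print(s["time_s"],s["eef_pos"],s["contact_force"])
for b in blobs(red(im),10):print(b,plane(C,b[0],.092).round(4), plane(C,b[0],.022).round(4))
print([b for b in blobs(red(S)) if 230<b[0][0]<370 and 170<b[0][1]<260])
cv2.imwrite("pics/e.png",np.hstack([cv2.resize(S[160:265,220:360],(560,420),interpolation=2),im])[:, :].copy()[:,:1120:1][:, :] if 0 else cv2.resize(np.hstack([cv2.resize(S[160:265,220:360],(560,420),interpolation=2),im]),(800,300)))
```

```text
10.15 [ 0.48494593 -0.11242848  0.22351988] [ 0.86910918  0.33216354 -0.46717387]
([382.5, 11.7], [377, 3, 11, 18, 24]) [[0.5526 0.0275 0.092 ]] [[0.5708 0.0434 0.022 ]]
([256.3, 66.9], [255, 65, 4, 4, 12]) [[ 0.4653 -0.0132  0.092 ]] [[ 0.4612 -0.0077  0.022 ]]
([277.1, 85.5], [257, 79, 41, 15, 542]) [[ 0.4808 -0.0255  0.092 ]] [[ 0.4807 -0.0231  0.022 ]]
[([299.5, 219.8], [297, 211, 7, 18, 90])]
```

View pics/e.png

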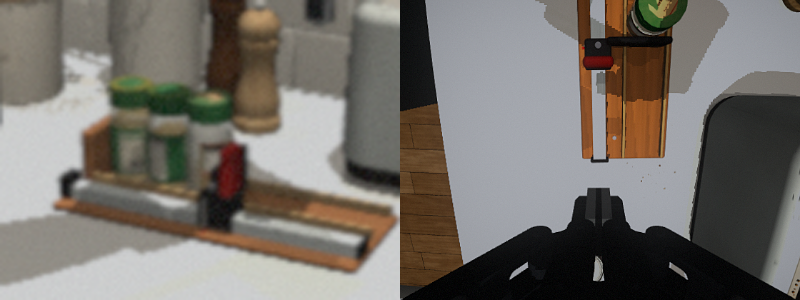

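The stop stayed at the red mark after the robot backed off. The three jars stand upright in a closed row and the robot is clear.

```bash
python3 -c "
from cell import env
print(env.finish_job())"
```

```text
the job is handed in; nothing more can be done
None
```

The stop was pushed gently to the red mark and its pin appears seated in the notch: the push force dipped to zero, then a small nudge met resistance. The jars stand upright, the robot is clear, and the job was handed in at about 10 s; no verdict was returned.

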